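# Put the fixture elements back in their caddy

### The arm

A 6-joint arm with a two-finger parallel gripper is mounted at the origin on the work surface. World frame = base frame: x ahead of the robot, y to its left, z up, the work surface at z = 0. Lengths are in m, angles in rad, forces in N, time in s.
With the tool pointing down it reaches from about 0.35 to 0.8 m from the base axis. Payload 7.3 kg.
Tool frame: the origin (TCP) lies midway between the tips of the shut fingers; the grasp point (between the pads) lies 19 mm behind it; z points along the fingers, y is the line along which they close (so a half turn about z gives the same grasp; the last joint's range is limited). The gripper opens to 85 mm and grips with 20 to 120 N. Pads are 22 mm wide; open, the fingers measure 114 mm over their backs; the gripper's body (76 mm by 85 mm) begins 54 mm behind the grasp point. The pads swing forward as they close: fully open they stand 13 mm farther back than shut.
Start: joints at [1.191, 0.342, 1.524, -0, 1.275, -0.146], TCP at [0.122, 0.511, 0.231] pointing down, gripper open.
Joint ranges: [-2.53, 2.53], [-0.77, 2.02], [0.04, 2.7], [-1, 4.14], [0.28, 2.66], [-3.11, 3.11]. Speed limits (rad/s): [2.57, 2.57, 3.14, 3.14, 3.14, 3.14].

### API

Orientations are given as a rotation vector (axis times angle).
In Python, from rig import ctrl gives the robot as it stands.
- The arm moves only by the tool play_rows, never from a script. Its argument "deltas" is text: rows parted by semicolons, each of 5 numbers parted by spaces: the gripper command: -1 is fully open, 1 is shut, values between are in proportion, then the shift along the tool's x, y, z in m, then the turn about the tool's z in rad. A call has 1 to 5 rows; each row shifts and turns the commanded pose from where the row before left it, along the tool's axes as they then stand; what a row does not reach is not made up. A row lasts 1/12 s, in which the tool goes at most 41.7 mm and 7.16 degrees, less where a joint would pass 70% of its speed; a pose out of reach is approached as far as the arm can. A call is refused whole if a number of a shift passes 0.0417 or a number of a turn 0.125, either way. A call with a gripper value outside its range is refused whole. The fingers move at their own pace and stop on an object; the grip force is fixed at half the most. Time passes only in rows, so rows that do not move let the fingers close. It gives the time, the measured TCP pose, the force, the opening and the grip force at its end, in the units of the state.
- ctrl.get_state(): the state, without advancing time (a new reading comes with each control period).
- ctrl.get_image(name): name is "side" or "top" or "wrist"; returns a dict with "image" (480x640x3 uint8, blue, green, red), "z_map" (480x640 float32, m along the optical axis (not along the pixel's ray), 0 where there is no reading), "camera_matrix" (3x3 intrinsics, pixels), "rvec" (rotation vector, rad) and "tvec" (3), from world to camera coordinates, as OpenCV has them. Camera axes: x right, y down, z forward; pixel columns grow to the right and rows downward; lengths in m; the calibration is good to about 2 mm. A picture is of the moment at which its call begins.
- ctrl.hand_in(): hands the job in; it is judged then, once.
The state is a dict: "clock": time; "qpos": joint angles; "qvel": joint speeds; "effort": joint torques, N m; "tcp_pos": TCP position; "tool_rot": TCP orientation; "wrist_force": force on the tool from outside, world axes, zero at the start; "torque": the same for the moment, N m; "grip_width": finger opening in m; "grasp_force": force on a finger pad.
Only numpy, scipy, OpenCV 4.12 (cv2) and the standard library are available. Lean on these libraries where they do the work, as an engineer would, in place of code of your own. Each camera call takes 0.05 s, during which the arm holds its last target. There are 200 camera calls.

### The job

The measurement is finished: put the four fixture elements back into the blue caddy, each standing upright on the floor of its own well - the V-block in the oblong well, the square-footed cone post in the square well, the ball-topped post in the smaller round well and the thick round riser in the larger round well. Set them down gently, without dropping them. The bored bush and the plain block with two holes are workpieces still to be measured: leave them standing where they are.

Things in the scene. Friction and masses are not known exactly. Their poses are not given: they have to be found in the camera images.
- v_block: Loose steel V-block, 60 mm long (its x), 36 mm wide (its y), 43 mm high, about 0.5 kg; a 90-degree V groove, 24 mm wide and 12 mm deep, runs along x over its top, with a narrow dark line at the bottom; the sides across y are flat and free to grip. Origin: centre of its underside; z up.
- ball_post: Loose steel support post with a ball on top: round foot 32 mm diameter and 12 mm high, stem 22 mm diameter up to 46 mm, thin 8 mm neck, 16 mm ball; 66 mm high overall, about 0.15 kg. Origin: centre of its underside; z up.
- cone_post: Loose steel support post with a pointed cone on top: square foot 36 x 36 mm and 12 mm high (sides along x and y), round stem 22 mm diameter up to 46 mm, cone up to 64 mm, about 0.2 kg. Origin: centre of its underside; z up.
- riser: Loose thick steel riser: plain round cylinder 48 mm diameter, 44 mm high, chamfered top edge, small dark threaded hole in the middle of the top, about 0.5 kg. Origin: centre of its underside; z up.
- bush: Look-alike, a workpiece: steel bush with a round foot 32 mm diameter and 12 mm high and a stem 22 mm diameter up to 58 mm, open at the top with a 16 mm bore instead of a ball or cone, about 0.13 kg. To be left where it is. Origin: centre of its underside; z up.
- plain_block: Look-alike, a workpiece: steel block 60 x 36 x 43 mm (x, y, z) with a flat top with two 13 mm holes and no groove, about 0.6 kg. To be left where it is. Origin: centre of its underside; z up.
- well_oblong: Oblong grey well in the blue caddy, for the V-block: inside 80 mm (its x) by 56 mm (its y), walls 3 mm. The inner floor is 3 mm above its origin (origin: centre of its underside, which lies 4 mm above the granite, on the floor of the blue caddy); rim 17 mm above the origin. Fixed in the caddy; z up.
- well_square: Square grey well in the blue caddy, for the square-footed cone post: inside 56 x 56 mm, walls 3 mm. The inner floor is 3 mm above its origin (origin: centre of its underside, which lies 4 mm above the granite, on the floor of the blue caddy); rim 17 mm above the origin. Fixed in the caddy; z up.
- well_small_round: Smaller round grey well in the blue caddy, for the ball post: inside diameter 52 mm, walls 3 mm. The inner floor is 3 mm above its origin (origin: centre of its underside, which lies 4 mm above the granite, on the floor of the blue caddy); rim 17 mm above the origin. Fixed in the caddy; z up.
- well_large_round: Larger round grey well in the blue caddy, for the riser: inside diameter 68 mm, walls 3 mm. The four wells stand two by two, 92 mm apart centre to centre, in a fixed blue caddy 200 x 200 mm with a 24 mm high rim; which well is in which corner varies. The inner floor is 3 mm above its origin (origin: centre of its underside, which lies 4 mm above the granite, on the floor of the blue caddy); rim 17 mm above the origin. Fixed in the caddy; z up.
Mind the look-alikes: they are no part of the job. Leave any pink or yellow look-alike of the ball_post alone. What is shaped like the riser but red is not meant.

How it is judged:
At the end, for the whole second after the job is handed in: V-block, cone post, ball post and riser each in its own well: within 16 mm of its centre, underside at most 7 mm above the well's origin (its floor is at 3 mm), upright within 0.12 rad, at rest; bush and plain block upright and within 12 mm of where they started (horizontal distance between v_block and well_oblong below 0.016 m and z of v_block in the frame of well_oblong below 0.007 m and angle between each of v_block, cone_post, ball_post, riser, bush, plain_block's own z axis and vertical below 0.12 rad and linear speed of each of v_block, cone_post, ball_post, riser below 0.03 m/s and horizontal distance between cone_post and well_square below 0.016 m and z of cone_post in the frame of well_square below 0.007 m and horizontal distance between ball_post and well_small_round below 0.016 m and z of ball_post in the frame of well_small_round below 0.007 m and horizontal distance between riser and well_large_round below 0.016 m and z of riser in the frame of well_large_round below 0.007 m and distance of each of bush, plain_block from where it was at the start of the episode below 0.012 m); the robot touches nothing.
It fails at once if the bored bush is shifted by more than 12 mm or knocked over (distance of bush from where it was at the start of the episode above 0.012 m or angle between bush's own z axis and vertical above 0.3 rad).
It fails at once if the plain block is shifted by more than 12 mm or knocked over (distance of plain_block from where it was at the start of the episode above 0.012 m or angle between plain_block's own z axis and vertical above 0.3 rad).
It fails at once if a fixture element is dropped or thrown (faster than 0.8 m/s while out of the fingers) ((linear speed of v_block above 0.8 m/s and contact force between v_block and the fingers below 0.05 N) or (linear speed of cone_post above 0.8 m/s and contact force between cone_post and the fingers below 0.05 N) or (linear speed of ball_post above 0.8 m/s and contact force between ball_post and the fingers below 0.05 N) or (linear speed of riser above 0.8 m/s and contact force between riser and the fingers below 0.05 N)).
It also fails if it takes over 102 s, if anything falls off the work surface, if the arm or the gripper's body presses on something with over 40 N, if the wrist force passes 120 N, or if a joint passes its speed limit or range.

## Working session

There is one attempt and no reset: what is moved stays moved. The work goes in short steps, Python scripts to look and compute and a tool call to move; the robot and the scene stay as the last step left them, time stands still between calls to the robot, and variables do not carry over. Pictures are saved under pics/ and viewed, at most 14 in all, crops included, and the job is handed in when it is done.

Besides the shell and the picture viewer there is one more tool, called after "Request:" as a command line: name --argument value ..., lists and objects as JSON in quotes. play_rows: Moves the arm, as the interface text tells. Its arguments: {"type":"object","properties":{"deltas":{"type":"string"}},"required":["deltas"]}

```bash
mkdir -p pics; ls; cat > h.py <<'E'
import numpy as np, cv2
from rig import ctrl
def shot(n,f=None):
    d=ctrl.get_image(n)
    if f: cv2.imwrite('pics/'+f,d['image'])
    return d
def cloud(d):
    K=d['camera_matrix'];R=cv2.Rodrigues(np.array(d['rvec'],float))[0];t=np.array(d['tvec'],float).ravel()
    z=d['z_map'];v,u=np.indices(z.shape)
    P=np.stack([(u-K[0,2])/K[0,0]*z,(v-K[1,2])/K[1,1]*z,z],-1)
    W=(P-t)@R
    W[z<=0]=np.nan
    return W
E
python3 - <<'E'
from h import *
s=ctrl.get_state();print({k:np.round(v,3) for k,v in s.items()})
for n in('top','side'):
    d=shot(n,n+'1.png');np.savez(n+'.npz',W=cloud(d),im=d['image']);print(n,np.round(d['tvec'],3),np.round(d['rvec'],3),d['camera_matrix'][0,0])
E
```

```text
pics
{'clock': np.float64(0.0), 'qpos': array([ 1.191,  0.343,  1.525, -0.   ,  1.275, -0.146]), 'qvel': array([-0.002,  0.   ,  0.001,  0.002,  0.   , -0.001]), 'effort': array([ 2.0000e-03, -4.3367e+01, -2.4602e+01,  0.0000e+00,  8.0000e-03,
        0.0000e+00]), 'tcp_pos': array([0.121, 0.51 , 0.231]), 'tool_rot': array([-3.66e-01, -3.12e+00,  2.00e-03]), 'wrist_force': array([-0.048, -0.917,  0.112]), 'torque': array([-0.001,  0.015, -0.036]), 'grasp_force': np.float64(0.0), 'grip_width': np.float64(0.085)}
top [-0.053  0.519  1.159] [ 2.189 -2.016  0.206] 558.6497846541661
side [0.518 0.151 1.066] [ 0.415 -2.795  1.062] 600.8401924271401
```

View pics/top1.png

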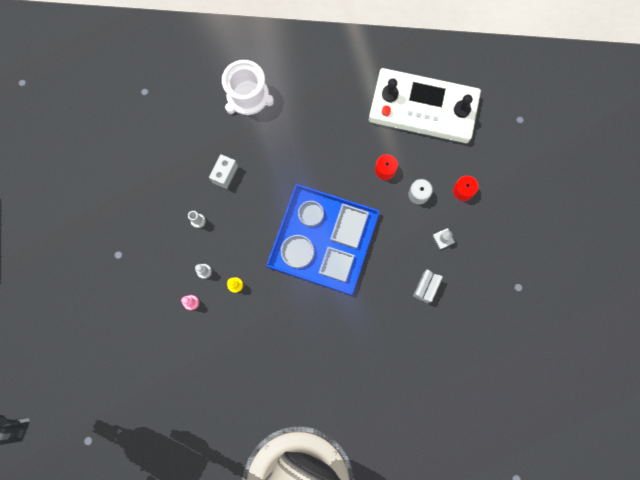

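View pics/side1.png

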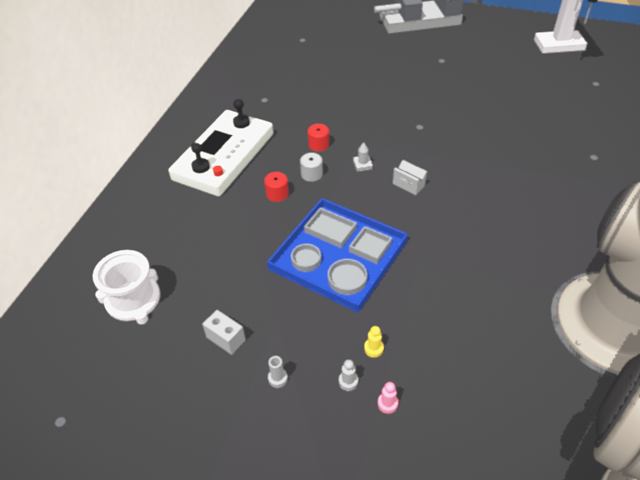

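The top view shows the caddy at (323,240) with its wells: small round (311,214), oblong (350,227), large round (298,252) and square (337,265). The ball post is at (204,271) near the yellow and pink ones, and the bush is at (197,220). The plain block is at (223,172). The riser is at (421,190) between two red ones, the cone post at (445,239) and the V-block at (428,286).

```bash
python3 - <<'E'
from h import *
T=np.load('top.npz');W=T['W'];S=np.load('side.npz')['W']
obj=dict(ball=(204,271,20),yellow=(235,285,15),pink=(190,302,15),bush=(197,220,18),plain=(223,172,20),riser=(421,190,17),redA=(387,167,16),redB=(466,188,16),cone=(445,239,18),vb=(428,286,22))
g=W[380:420,300:340].reshape(-1,3);print('ground',np.nanmean(g,0))
Sf=S.reshape(-1,3)
for n,(u,v,r) in obj.items():
    p=W[v-r:v+r,u-r:u+r].reshape(-1,3);p=p[p[:,2]>.006]
    if n in('ball',):
        pass
    c=np.median(p,0)
    q=Sf[(np.hypot(*(Sf[:,:2]-c[:2]).T)<.055)&(Sf[:,2]>.006)]
    A=np.vstack([p,q])
    for lab,X in(('top',p),('side',q)):
        if len(X)==0: print(n,lab,'none');continue
        zm=np.percentile(X[:,2],98)
        ft=X[X[:,2]<.014]; tp=X[X[:,2]>zm-.006]
        r_=cv2.minAreaRect(tp[:,:2].astype(np.float32)*1000)
        print(n,lab,len(X),'zmax',round(zm,4),'rect',np.round(r_[0],1),np.round(r_[1],1),round(r_[2],1),'cent',np.round(tp.mean(0)[:2],4))
E
```

```text
ground [ 1.73195870e-01 -3.19079305e-02  2.48264268e-05]
ball top 188 zmax 0.067 rect [427.5 249. ] [12.9 11.3] 66.8 cent [0.4272 0.2488]
ball side 401 zmax 0.0653 rect [428.2 250.7] [13.6 12.1] 79.4 cent [0.4278 0.2516]
yellow top 174 zmax 0.067 rect [401.6 175. ] [12.9 12.1] 3.2 cent [0.4019 0.1756]
yellow side 383 zmax 0.0641 rect [403.1 177.9] [14.3 14.4] 46.6 cent [0.4029 0.1785]
pink top 192 zmax 0.0661 rect [355.4 268.4] [12.7 14.9] 5.6 cent [0.3557 0.2681]
pink side 427 zmax 0.0647 rect [356.7 270.1] [14.6 14.5] 85.7 cent [0.3562 0.2709]
bush top 198 zmax 0.0605 rect [540.9 277.4] [18.9 19.9] 4.8 cent [0.5399 0.2775]
bush side 432 zmax 0.058 rect [542.  278.8] [20.9 21.7] 73.7 cent [0.5418 0.2785]
plain top 584 zmax 0.0466 rect [656.4 230.3] [37.5 61.1] 71.3 cent [0.6565 0.2296]
plain side 1041 zmax 0.0444 rect [657.  230.9] [37.2 62.8] 71.4 cent [0.6569 0.2312]
riser top 450 zmax 0.0481 rect [ 645.4 -219.7] [44.6 45.3] 76.2 cent [ 0.6448 -0.2197]
riser side 492 zmax 0.0457 rect [ 646.5 -218.5] [48.4 44.1] 39.8 cent [ 0.6462 -0.2173]
redA top 430 zmax 0.0481 rect [ 696.8 -138.7] [45.4 44.9] 1.8 cent [ 0.6974 -0.1388]
redA side 527 zmax 0.046 rect [ 698.3 -138.3] [44.9 45. ] 60.2 cent [ 0.6978 -0.1367]
redB top 459 zmax 0.0483 rect [ 662.5 -321. ] [43.4 45.8] 39.0 cent [ 0.6614 -0.3205]
redB side 459 zmax 0.0462 rect [ 661.2 -318.5] [45.9 50.2] 44.9 cent [ 0.6615 -0.3185]
cone top 275 zmax 0.0621 rect [ 543.8 -280.1] [13.  10.1] 23.7 cent [ 0.5444 -0.2788]
cone side 301 zmax 0.0607 rect [ 542.9 -276.5] [10.6  8.8] 73.1 cent [ 0.5439 -0.2758]
vb top 551 zmax 0.0467 rect [ 432.1 -245.6] [35.9 59.5] 69.0 cent [ 0.4319 -0.2464]
vb side 708 zmax 0.0445 rect [ 432.  -245.2] [43.4 63.1] 68.9 cent [ 0.4322 -0.2449]
```

```bash
python3 - <<'E'
from h import *
from scipy import ndimage as nd
for n in('top','side'):
    T=np.load(n+'.npz');W=T['W'];im=T['im'].astype(int)
    blue=(im[...,0]-im[...,2]>70)&(W[...,0]>.3)&(W[...,0]<.8)&(abs(W[...,1])<.3)
    p=W[blue];hi=p[p[:,2]>.018]
    r=cv2.minAreaRect(hi[:,:2].astype(np.float32)*1000);print(n,'caddy',[np.round(x,1) for x in r],np.percentile(p[:,2],[2,50,98]).round(4))
    c=np.array(r[0])/1000
    ins=(np.abs(W[...,:2]-c).max(-1)<.14)&~blue&(W[...,2]>.004)&(np.ptp(im,axis=2)<60)
    lab,k=nd.label(nd.binary_closing(ins))
    for i in range(1,k+1):
        m=(lab==i)&ins
        if m.sum()<150: continue
        q=W[m];rr=cv2.minAreaRect(q[:,:2].astype(np.float32)*1000);v,u=np.nonzero(m)
        print('well px',u.mean().round(),v.mean().round(),m.sum(),[np.round(x,1) for x in rr],np.percentile(q[:,2],[5,95]).round(4))
    X=W.reshape(-1,3);X=X[(np.hypot(X[:,0]-.5435,X[:,1]+.278)<.04)&(X[:,2]>.005)&(X[:,2]<.017)]
    rr=cv2.minAreaRect(X[:,:2].astype(np.float32)*1000);print('conefoot',len(X),[np.round(x,1) for x in rr])
d=shot('top')['image'];s=shot('side')['image']
a=cv2.resize(d[215:260,420:470],(400,360));b=cv2.resize(d[185:300,262:385],(385,360));cv2.imwrite('pics/crop.png',np.hstack([a,b]))
E
```

```text
top caddy [array([521.4, -10.1]), array([200.1, 200.7]), np.float64(76.1)] [-0.0014  0.0045  0.026 ]
well px 310.0 213.0 436 [array([576.1,  22.6]), array([55.1, 55.9]), np.float64(56.5)] [0.0046 0.0218]
well px 349.0 226.0 935 [array([554.7, -66.5]), array([61.1, 87.5]), np.float64(75.4)] [0.0047 0.0219]
well px 297.0 251.0 740 [array([487.2,  44.6]), array([71.6, 71.4]), np.float64(5.6)] [0.0045 0.0216]
well px 336.0 264.0 682 [array([465.5, -44.4]), array([59.9, 62. ]), np.float64(75.9)] [0.0047 0.0222]
conefoot 174 [array([ 543.4, -284.8]), array([59.8, 66.9]), np.float64(46.4)]
side caddy [array([522.3, -10.1]), array([204.6, 202.9]), np.float64(76.3)] [-0.0008  0.0048  0.0243]
well px 330.0 227.0 1139 [array([558.6, -69.8]), array([73.3, 96.7]), np.float64(75.9)] [0.0046 0.0209]
well px 370.0 244.0 896 [array([466., -43.]), array([67.6, 63.6]), np.float64(75.8)] [0.0046 0.0208]
well px 306.0 257.0 620 [array([577.6,  23.5]), array([57.3, 60.4]), np.float64(7.5)] [0.0045 0.0203]
well px 347.0 276.0 1017 [array([488.1,  46.5]), array([74.1, 73.9]), np.float64(59.8)] [0.0045 0.0206]
conefoot 149 [array([ 545.4, -279.6]), array([36.5, 40.1]), np.float64(28.7)]
```

View pics/crop.png

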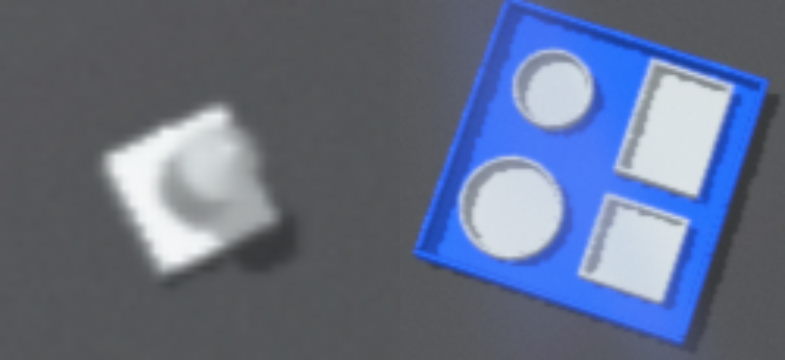

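The crop shows the cone foot turned about 29°. The oblong well's long axis runs along the caddy's −13.8° axis. I'll write a planner that prints rows, then start moving.

```bash
cat > plan.py <<'E'
import sys
from h import *
# args: start 'm' (measured) ; waypoints x,y,z,yawdeg,grip,stepmax
s=ctrl.get_state();p=np.array(s['tcp_pos']);R=cv2.Rodrigues(np.array(s['tool_rot'],float))[0]
yaw=np.arctan2(R[1,1],R[0,1])
print('t',round(float(s['clock']),2),'pos',p.round(4),'yaw',np.degrees(yaw).round(1),'tilt',np.arccos(-R[2,2]).round(4),'w',round(float(s['grip_width']),4),'F',round(float(s['grasp_force']),1),np.round(s['wrist_force'],1))
for a in sys.argv[1:]:
    v=[float(x) for x in a.split(',')];t=np.array(v[:3]);g=v[4];st=v[5] if len(v)>5 else .038
    dy=(np.radians(v[3])-yaw+np.pi)%(2*np.pi)-np.pi   # world turn
    if abs(dy)<.004: dy=0
    n=max(1,int(np.ceil(np.linalg.norm(t-p)/st)),int(np.ceil(abs(dy)/.12)))
    rows=[]
    for i in range(n):
        d=(t-p)/n
        y=np.array([np.cos(yaw),np.sin(yaw)]);x=np.array([-y[1],y[0]])
        x=-x if False else np.cross(np.r_[y,0],[0,0,-1])[:2]
        rows.append('%g %.4f %.4f %.4f %.3f'%(g,d[:2]@x,d[:2]@y,-d[2],-dy/n));yaw+=dy/n
    p=t
    for i in range(0,n,5): print('; '.join(rows[i:i+5]))
    print('--')
E
python3 - <<'E'
from h import *
R=cv2.Rodrigues(np.array(ctrl.get_state()['tool_rot'],float))[0];print(R.round(3))
E
python3 plan.py .428,.250,.11,28,-0.2 .428,.250,.017,28,-0.2,.03
```

```text
[[-0.973  0.232 -0.   ]
 [ 0.232  0.973 -0.001]
 [ 0.    -0.001 -1.   ]]
t 0.2 pos [0.1215 0.5105 0.2309] yaw 76.6 tilt 0.0009 w 0.0852 F 0.0 [-0.6 -0.1 -0.1]
-0.2 -0.0299 -0.0152 0.0101 0.071; -0.2 -0.0309 -0.0131 0.0101 0.071; -0.2 -0.0317 -0.0108 0.0101 0.071; -0.2 -0.0324 -0.0086 0.0101 0.071; -0.2 -0.0329 -0.0063 0.0101 0.071
-0.2 -0.0333 -0.0039 0.0101 0.071; -0.2 -0.0335 -0.0016 0.0101 0.071; -0.2 -0.0335 0.0008 0.0101 0.071; -0.2 -0.0334 0.0032 0.0101 0.071; -0.2 -0.0331 0.0055 0.0101 0.071
-0.2 -0.0326 0.0078 0.0101 0.071; -0.2 -0.0320 0.0101 0.0101 0.071
--
-0.2 0.0000 0.0000 0.0232 0.000; -0.2 0.0000 0.0000 0.0232 0.000; -0.2 0.0000 0.0000 0.0232 0.000; -0.2 0.0000 0.0000 0.0232 0.000
--
```

Request:
play_rows --deltas "-0.2 -0.030 -0.015 0.010 0.071; -0.2 -0.031 -0.013 0.010 0.071; -0.2 -0.032 -0.011 0.010 0.071; -0.2 -0.032 -0.009 0.010 0.071; -0.2 -0.033 -0.006 0.010 0.071"

```text
clock: 0.62
tcp_pos: [0.2501, 0.4008, 0.1808]
tool_rot: [-0.916, -3.005, 0.0]
wrist_force: [-0.4, 0.9, -0.8]
grip_width: 0.0509
grasp_force: 0.0
```

Request:
play_rows --deltas "-0.2 -0.033 -0.004 0.010 0.071; -0.2 -0.034 -0.002 0.010 0.071; -0.2 -0.034 0.001 0.010 0.071; -0.2 -0.033 0.003 0.010 0.071; -0.2 -0.033 0.006 0.010 0.071"

```text
clock: 1.03
tcp_pos: [0.3781, 0.2916, 0.1309]
tool_rot: [-1.433, -2.796, -0.0]
wrist_force: [1.0, 0.7, 0.3]
grip_width: 0.0515
grasp_force: 0.0
```

Request:
play_rows --deltas "-0.2 -0.033 0.008 0.010 0.071; -0.2 -0.032 0.010 0.010 0.071; -0.2 0 0 0 0; -0.2 0 0 0 0"

```text
clock: 1.37
tcp_pos: [0.4289, 0.2478, 0.1106]
tool_rot: [-1.626, -2.687, 0.002]
wrist_force: [-1.0, 0.3, 0.3]
grip_width: 0.0515
grasp_force: 0.0
```

```bash
python3 - <<'E'
from h import *
d=shot('wrist','w1.png');W=cloud(d);im=d['image'].astype(int)
X=W.reshape(-1,3)
for lo,hi in((.055,.075),(.03,.046),(.006,.013)):
    p=X[(np.hypot(X[:,0]-.428,X[:,1]-.25)<.03)&(X[:,2]>lo)&(X[:,2]<hi)]
    if len(p)>5: r=cv2.minEnclosingCircle(p[:,:2].astype(np.float32)*1000);print(lo,len(p),np.round(r[0],1),round(r[1],1))
E
python3 plan.py .428,.250,.017,28,-0.2,.03
```

```text
0.055 871 [429.2 251. ] 8.0
0.03 801 [429.  251.2] 10.8
0.006 862 [429.2 251.1] 15.9
t 1.42 pos [0.4282 0.2487 0.111 ] yaw 27.7 tilt 0.0013 w 0.051 F 0.0 [-0.4 -0.2  0.6]
-0.2 0.0003 0.0001 0.0235 -0.001; -0.2 0.0003 0.0001 0.0235 -0.001; -0.2 0.0003 0.0001 0.0235 -0.001; -0.2 0.0003 0.0001 0.0235 -0.001
--
```

View pics/w1.png

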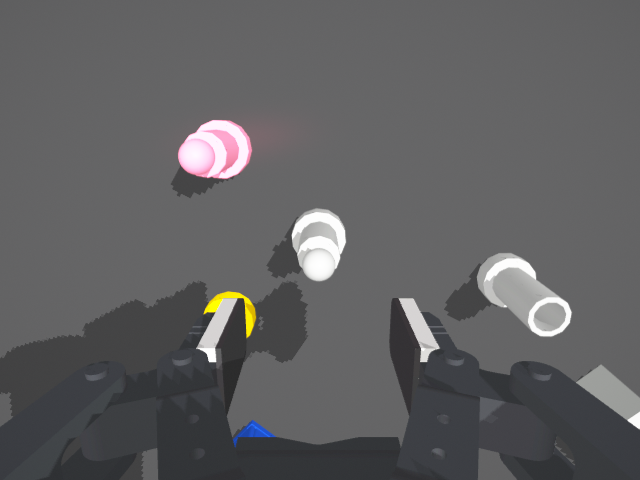

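Wrist view: the ball post (319,264) sits between the open fingers. Yellow (230,315), pink (215,150) and the bush (520,290) are clear. The refined centre is (429.1, 251.1).

Request:
play_rows --deltas "-0.2 0.0017 0.0018 0.022 0; -0.2 0 0 0.024 0; -0.2 0 0 0.024 0; -0.2 0 0 0.024 0; -0.2 0 0 0 0"

```text
clock: 1.83
tcp_pos: [0.4256, 0.2515, 0.0143]
tool_rot: [-1.617, -2.688, 0.008]
wrist_force: [-0.6, -0.1, -0.8]
grip_width: 0.051
grasp_force: 0.0
```

Request:
play_rows --deltas "1 0 0 0 0; 1 0 0 0 0; 1 0 0 0 0; 1 0 0 0 0; 1 0 0 0 0"

```text
clock: 2.25
tcp_pos: [0.4299, 0.2522, 0.019]
tool_rot: [1.622, 2.689, 0.004]
wrist_force: [-1.4, 2.0, 6.6]
grip_width: 0.0202
grasp_force: 58.8
```

```bash
python3 plan.py .4295,.251,.10,28,1,.022 .5775,.0237,.10,10,1,.033 .5775,.0237,.028,10,1,.02
```

```text
t 2.25 pos [0.4299 0.2522 0.019 ] yaw 27.8 tilt 0.0031 w 0.0202 F 58.8 [-1.4  2.   6.6]
1 -0.0002 -0.0002 -0.0202 0.000; 1 -0.0002 -0.0002 -0.0202 0.000; 1 -0.0002 -0.0002 -0.0202 0.000; 1 -0.0002 -0.0002 -0.0202 0.000
--
1 -0.0300 0.0028 -0.0000 0.035; 1 -0.0299 0.0038 -0.0000 0.035; 1 -0.0297 0.0048 -0.0000 0.035; 1 -0.0296 0.0059 -0.0000 0.035; 1 -0.0293 0.0069 -0.0000 0.035
1 -0.0291 0.0079 -0.0000 0.035; 1 -0.0288 0.0089 -0.0000 0.035; 1 -0.0285 0.0099 -0.0000 0.035; 1 -0.0281 0.0108 -0.0000 0.035
--
1 0.0000 0.0000 0.0180 0.000; 1 0.0000 0.0000 0.0180 0.000; 1 0.0000 0.0000 0.0180 0.000; 1 0.0000 0.0000 0.0180 0.000
--
```

Request:
play_rows --deltas "1 0 0 -0.015 0; 1 0 0 -0.022 0; 1 0 0 -0.022 0; 1 0 0 -0.022 0; 1 -0.030 0.003 0 0.035"

```text
clock: 2.67
tcp_pos: [0.4463, 0.2295, 0.103]
tool_rot: [1.663, 2.661, 0.01]
wrist_force: [0.6, 0.3, -2.3]
grip_width: 0.0203
grasp_force: 58.8
```

Request:
play_rows --deltas "1 -0.030 0.004 0 0.035; 1 -0.030 0.005 0 0.035; 1 -0.030 0.006 0 0.035; 1 -0.029 0.007 0 0.035; 1 -0.029 0.008 0 0.035"

```text
clock: 3.08
tcp_pos: [0.5295, 0.0984, 0.0991]
tool_rot: [1.898, 2.503, 0.001]
wrist_force: [1.5, 0.8, -1.3]
grip_width: 0.0199
grasp_force: 58.8
```

Request:
play_rows --deltas "1 -0.029 0.009 0 0.035; 1 -0.029 0.010 0 0.035; 1 -0.028 0.011 0 0.035; 1 0 0 0 0; 1 0 0 0 0"

```text
clock: 3.5
tcp_pos: [0.5789, 0.0219, 0.0987]
tool_rot: [2.028, 2.399, 0.001]
wrist_force: [0.0, 0.3, -1.9]
grip_width: 0.0203
grasp_force: 58.9
```

```bash
python3 - <<'E'
from h import *
d=shot('wrist','w2.png');np.savez('w2.npz',W=cloud(d))
X=cloud(d).reshape(-1,3);b=X[(np.hypot(X[:,0]-.577,X[:,1]-.024)<.05)]
rim=b[(b[:,2]>.018)&(b[:,2]<.0235)];r=cv2.minEnclosingCircle(rim[:,:2].astype(np.float32)*1000);print('rim',len(rim),np.round(r[0],1),round(r[1],1))
E
python3 plan.py .5775,.0237,.028,10,1,.02
```

```text
rim 1377 [579.1  24.6] 29.0
t 3.55 pos [0.5781 0.023  0.0985] yaw 9.7 tilt 0.0004 w 0.0204 F 58.9 [-0.3 -0.2 -1.3]
1 0.0002 -0.0001 0.0176 -0.001; 1 0.0002 -0.0001 0.0176 -0.001; 1 0.0002 -0.0001 0.0176 -0.001; 1 0.0002 -0.0001 0.0176 -0.001
--
```

View pics/w2.png

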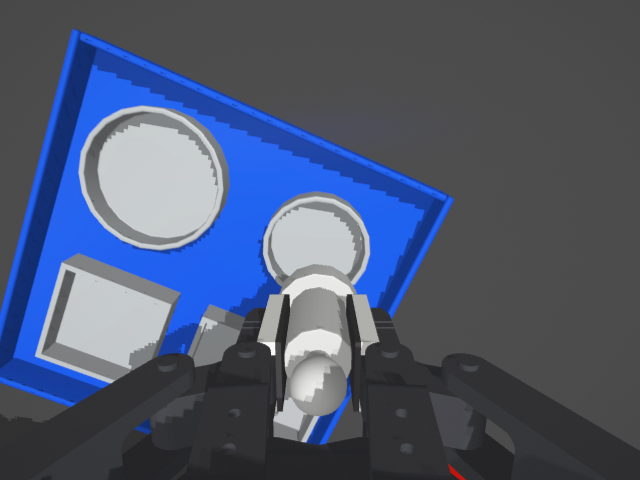

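The ball post is held upright above the small round well, whose rim centre is (317,240) px.

Request:
play_rows --deltas "1 0.001 0.001 0.022 0; 1 0 0 0.022 0; 1 0 0 0.018 0; 1 0 0 0.006 0; 1 0 0 0 0"

```text
clock: 3.97
tcp_pos: [0.5775, 0.0257, 0.0291]
tool_rot: [-2.021, -2.401, 0.003]
wrist_force: [1.1, 0.4, -1.0]
grip_width: 0.0203
grasp_force: 58.9
```

Request:
play_rows --deltas "1 0 0 0 0; 1 0 0 0.002 0; 1 0 0 0.002 0; 1 0 0 0.001 0; 1 0 0 0 0"

```text
clock: 4.38
tcp_pos: [0.5796, 0.0246, 0.0261]
tool_rot: [2.024, 2.401, 0.002]
wrist_force: [-1.1, 0.9, 3.0]
grip_width: 0.0202
grasp_force: 59.2
```

```bash
python3 plan.py
```

```text
t 4.38 pos [0.5796 0.0246 0.0261] yaw 9.7 tilt 0.0014 w 0.0202 F 59.2 [-1.1  0.9  3. ]
```

Contact felt, about 4 N. I'll release with a partial opening and rise.

Request:
play_rows --deltas "0.4 0 0 0 0; 0 0 0 0 0; 0 0 0 0 0; 0 0 0 -0.01 0; 0 0 0 -0.03 0"

```text
clock: 4.8
tcp_pos: [0.5763, 0.0247, 0.0624]
tool_rot: [-2.021, -2.397, 0.007]
wrist_force: [0.1, -0.4, 0.6]
grip_width: 0.0426
grasp_force: 0.0
```

Request:
play_rows --deltas "0 0 0 -0.04 0; 0 0 0 -0.02 0; 0 0 0 0 0"

```text
clock: 5.05
tcp_pos: [0.5822, 0.0243, 0.1314]
tool_rot: [2.019, 2.396, 0.009]
wrist_force: [0.7, 0.1, 0.6]
grip_width: 0.043
grasp_force: 0.0
```

```bash
python3 - <<'E'
from h import *
d=shot('wrist','w3.png')
X=cloud(d).reshape(-1,3);b=X[(np.hypot(X[:,0]-.579,X[:,1]-.0245)<.024)]
for lo,hi in((.06,.09),(.03,.05),(.012,.021),(.021,.06)):
    p=b[(b[:,2]>lo)&(b[:,2]<hi)];
    if len(p)>5: r=cv2.minEnclosingCircle(p[:,:2].astype(np.float32)*1000);print(lo,len(p),np.round(r[0],1),round(r[1],1),p[:,2].max().round(4))
E
python3 plan.py .646,-.218,.12,-12,-0.7 
```

```text
0.06 761 [580.6  24. ] 8.1 0.0736
0.03 308 [580.8  24.6] 10.8 0.05
0.012 807 [580.8  24.4] 15.8 0.0209
0.021 985 [580.6  24.3] 11.0 0.0544
t 5.1 pos [0.5808 0.0244 0.1287] yaw 9.7 tilt 0.0063 w 0.043 F 0.0 [ 0.7 -0.4  0.2]
-0.7 -0.0357 0.0033 0.0012 0.054; -0.7 -0.0355 0.0053 0.0012 0.054; -0.7 -0.0351 0.0072 0.0012 0.054; -0.7 -0.0347 0.0091 0.0012 0.054; -0.7 -0.0341 0.0109 0.0012 0.054
-0.7 -0.0335 0.0128 0.0012 0.054; -0.7 -0.0328 0.0146 0.0012 0.054
--
```

Ball post is seated: top at 73.6 mm, about 1.5 mm off centre. Next the riser.

Request:
play_rows --deltas "-0.7 -0.036 0.003 0.001 0.054; -0.7 -0.036 0.005 0.001 0.054; -0.7 -0.035 0.007 0.001 0.054; -0.7 -0.035 0.009 0.001 0.054; -0.7 -0.034 0.011 0.001 0.054"

```text
clock: 5.52
tcp_pos: [0.6246, -0.151, 0.119]
tool_rot: [-2.331, -2.103, 0.002]
wrist_force: [0.6, -1.0, -0.4]
grip_width: 0.0724
grasp_force: 0.0
```

Request:
play_rows --deltas "-0.7 -0.033 0.013 0.002 0.054; -0.7 -0.033 0.015 0.002 0.054; -0.7 0 0 0 0; -0.7 0 0 0 0; -0.7 0 0 0 0"

```text
clock: 5.93
tcp_pos: [0.6437, -0.218, 0.1149]
tool_rot: [-2.438, -1.977, 0.001]
wrist_force: [-0.4, 0.2, -0.5]
grip_width: 0.0725
grasp_force: 0.0
```

```bash
python3 - <<'E'
from h import *
d=shot('wrist','w4.png')
X=cloud(d).reshape(-1,3);b=X[(np.hypot(X[:,0]-.646,X[:,1]+.218)<.035)]
for lo,hi in((.042,.048),(.01,.041)):
    p=b[(b[:,2]>lo)&(b[:,2]<hi)];
    if len(p)>5: r=cv2.minEnclosingCircle(p[:,:2].astype(np.float32)*1000);print(lo,len(p),np.round(r[0],1),round(r[1],1),p[:,2].max().round(4))
E
python3 plan.py .647,-.2175,.014,-12,-0.7,.025 
```

```text
0.042 5101 [ 648.4 -218.2] 23.3 0.0454
0.01 1117 [ 648.1 -218.8] 24.4 0.041
t 5.98 pos [ 0.6439 -0.2174  0.1154] yaw -11.9 tilt 0.0022 w 0.0727 F 0.0 [ 0.8  0.7 -0.4]
-0.7 0.0001 0.0006 0.0203 0.000; -0.7 0.0001 0.0006 0.0203 0.000; -0.7 0.0001 0.0006 0.0203 0.000; -0.7 0.0001 0.0006 0.0203 0.000; -0.7 0.0001 0.0006 0.0203 0.000
--
```

View pics/w4.png

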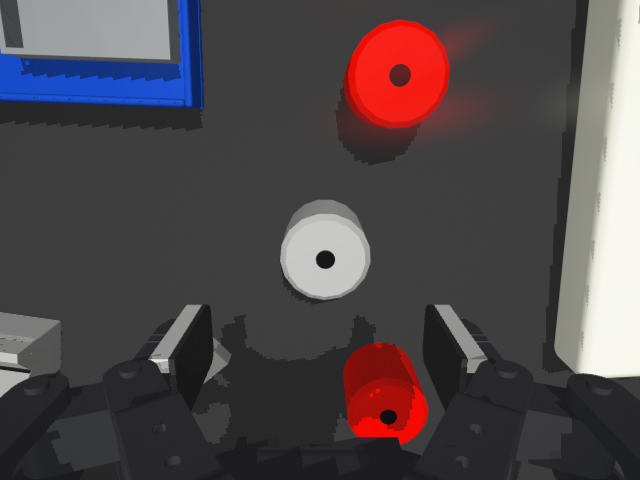

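Wrist view: the riser (325,255) is between the fingers and the reds are clear at (400,75) and (385,395).

Request:
play_rows --deltas "-0.7 0 0.004 0.026 0; -0.7 0 0 0.026 0; -0.7 0 0 0.026 0; -0.7 0 0 0.023 0; -0.7 0 0 0 0"

```text
clock: 6.4
tcp_pos: [0.6453, -0.2162, 0.01]
tool_rot: [-2.431, -1.976, 0.006]
wrist_force: [-0.2, 0.8, -1.1]
grip_width: 0.0724
grasp_force: 0.0
```

Request:
play_rows --deltas "1 0 0 0 0; 1 0 0 0 0; 1 0 0 0 0; 1 0 0 0 0; 1 0 0 0 0"

```text
clock: 6.82
tcp_pos: [0.6496, -0.2194, 0.0176]
tool_rot: [2.438, 1.977, 0.003]
wrist_force: [-0.2, 2.6, 6.1]
grip_width: 0.0462
grasp_force: 63.0
```

```bash
python3 plan.py .648,-.218,.12,-12,1,.025 .489,.0462,.12,-12,1,.033
```

```text
t 6.82 pos [ 0.6496 -0.2194  0.0176] yaw -11.9 tilt 0.0034 w 0.0462 F 63.0 [-0.2  2.6  6.1]
1 0.0002 -0.0004 -0.0205 0.000; 1 0.0002 -0.0004 -0.0205 0.000; 1 0.0002 -0.0004 -0.0205 0.000; 1 0.0002 -0.0004 -0.0205 0.000; 1 0.0002 -0.0004 -0.0205 0.000
--
1 0.0226 -0.0210 -0.0000 0.000; 1 0.0226 -0.0210 -0.0000 0.000; 1 0.0226 -0.0210 -0.0000 0.000; 1 0.0226 -0.0210 -0.0000 0.000; 1 0.0226 -0.0210 -0.0000 0.000
1 0.0226 -0.0210 -0.0000 0.000; 1 0.0226 -0.0210 -0.0000 0.000; 1 0.0226 -0.0210 -0.0000 0.000; 1 0.0226 -0.0210 -0.0000 0.000; 1 0.0226 -0.0210 -0.0000 0.000
--
```

Request:
play_rows --deltas "1 0 0 -0.018 0; 1 0 0 -0.028 0; 1 0 0 -0.028 0; 1 0 0 -0.028 0; 1 0.022 -0.021 0 0"

```text
clock: 7.23
tcp_pos: [0.6376, -0.1993, 0.1245]
tool_rot: [2.431, 1.965, 0.01]
wrist_force: [1.2, 0.5, -2.4]
grip_width: 0.0461
grasp_force: 63.4
```

Request:
play_rows --deltas "1 0.023 -0.021 0 0; 1 0.023 -0.021 0 0; 1 0.023 -0.021 0 0; 1 0.023 -0.021 0 0; 1 0.023 -0.021 0 0"

```text
clock: 7.65
tcp_pos: [0.5524, -0.0583, 0.1175]
tool_rot: [2.44, 1.978, 0.0]
wrist_force: [-0.6, 0.5, -4.1]
grip_width: 0.0459
grasp_force: 63.3
```

Request:
play_rows --deltas "1 0.023 -0.021 0 0; 1 0.023 -0.021 0 0; 1 0.023 -0.021 0 0; 1 0.022 -0.021 0 0; 1 0 0 0 0"

```text
clock: 8.07
tcp_pos: [0.4863, 0.0509, 0.1173]
tool_rot: [-2.434, -1.98, 0.003]
wrist_force: [-0.1, -0.0, -4.2]
grip_width: 0.046
grasp_force: 63.3
```

Request:
play_rows --deltas "1 0 0 0 0; 1 0 0 0 0"

```text
clock: 8.23
tcp_pos: [0.4908, 0.0468, 0.1178]
tool_rot: [2.438, 1.979, 0.002]
wrist_force: [0.6, -0.3, -4.2]
grip_width: 0.0461
grasp_force: 63.3
```

```bash
python3 - <<'E'
from h import *
d=shot('wrist','w5.png')
X=cloud(d).reshape(-1,3);b=X[(np.hypot(X[:,0]-.489,X[:,1]-.0465)<.046)]
p=b[(b[:,2]>.018)&(b[:,2]<.0235)];r=cv2.minEnclosingCircle(p[:,:2].astype(np.float32)*1000);print(len(p),np.round(r[0],1),round(r[1],1))
E
python3 plan.py .4895,.0465,.034,-12,1,.025 
```

```text
1355 [490.   46.8] 36.9
t 8.28 pos [0.4909 0.0464 0.1176] yaw -11.9 tilt 0.0014 w 0.046 F 63.3 [ 1.  -0.3 -3.8]
1 -0.0000 -0.0003 0.0209 0.000; 1 -0.0000 -0.0003 0.0209 0.000; 1 -0.0000 -0.0003 0.0209 0.000; 1 -0.0000 -0.0003 0.0209 0.000
--
```

Request:
play_rows --deltas "1 0 -0.001 0.025 0; 1 0 0 0.025 0; 1 0 0 0.022 0; 1 0 0 0.012 0; 1 0 0 0 0"

```text
clock: 8.7
tcp_pos: [0.488, 0.0462, 0.0307]
tool_rot: [-2.439, -1.975, 0.006]
wrist_force: [-0.8, 0.5, -3.8]
grip_width: 0.0459
grasp_force: 63.2
```

Request:
play_rows --deltas "1 0 0 0 0; 1 0 0 0.004 0; 1 0 0 0.003 0; 1 0 0 0.001 0; 1 0 0 0 0"

```text
clock: 9.12
tcp_pos: [0.4893, 0.0472, 0.0256]
tool_rot: [2.44, 1.979, 0.001]
wrist_force: [0.5, 0.1, -4.9]
grip_width: 0.0461
grasp_force: 63.4
```

```bash
python3 plan.py
```

```text
t 9.12 pos [0.4893 0.0472 0.0256] yaw -11.9 tilt 0.0006 w 0.0461 F 63.4 [ 0.5  0.1 -4.9]
```

Request:
play_rows --deltas "1 0 0 0.001 0; 1 0 0 0 0; 1 0 0 0.001 0; 1 0 0 0 0"

```text
clock: 9.45
tcp_pos: [0.4895, 0.0473, 0.0246]
tool_rot: [2.439, 1.979, 0.002]
wrist_force: [-3.3, -0.7, 8.6]
grip_width: 0.046
grasp_force: 64.8
```

Request:
play_rows --deltas "-0.2 0 0 0 0; -0.5 0 0 0 0; -0.5 0 0 -0.005 0; -0.5 0 0 -0.02 0; -0.5 0 0 -0.04 0"

```text
clock: 9.87
tcp_pos: [0.4865, 0.0473, 0.086]
tool_rot: [-2.436, -1.975, 0.009]
wrist_force: [-0.3, -0.2, -0.1]
grip_width: 0.0637
grasp_force: 0.0
```

Request:
play_rows --deltas "-0.5 0 0 -0.035 0; -0.5 0 0 0 0; -0.5 0 0 0 0"

```text
clock: 10.12
tcp_pos: [0.4906, 0.0472, 0.1257]
tool_rot: [2.437, 1.977, 0.006]
wrist_force: [-0.1, 0.2, -0.1]
grip_width: 0.0643
grasp_force: 0.0
```

```bash
python3 - <<'E'
from h import *
d=shot('wrist')
X=cloud(d).reshape(-1,3);b=X[(np.hypot(X[:,0]-.489,X[:,1]-.0465)<.033)]
p=b[(b[:,2]>.047)&(b[:,2]<.06)];r=cv2.minEnclosingCircle(p[:,:2].astype(np.float32)*1000);print(len(p),np.round(r[0],1),round(r[1],1),np.percentile(p[:,2],[5,95]).round(4))
E
python3 plan.py .5445,-.2775,.13,-12,-0.2,.04 
```

```text
5760 [490.3  46.9] 24.1 [0.048  0.0512]
t 10.17 pos [0.4894 0.0472 0.1241] yaw -11.9 tilt 0.0019 w 0.0642 F 0.0 [-0.9 -0.4 -0.6]
-0.2 -0.0340 0.0134 -0.0007 0.000; -0.2 -0.0340 0.0134 -0.0007 0.000; -0.2 -0.0340 0.0134 -0.0007 0.000; -0.2 -0.0340 0.0134 -0.0007 0.000; -0.2 -0.0340 0.0134 -0.0007 0.000
-0.2 -0.0340 0.0134 -0.0007 0.000; -0.2 -0.0340 0.0134 -0.0007 0.000; -0.2 -0.0340 0.0134 -0.0007 0.000; -0.2 -0.0340 0.0134 -0.0007 0.000
--
```

Riser is seated, with its top at 51 mm. Next the cone post.

Request:
play_rows --deltas "-0.2 -0.034 0.013 0 0; -0.2 -0.034 0.013 0 0; -0.2 -0.034 0.014 0 0; -0.2 -0.034 0.014 0 0; -0.2 -0.034 0.013 0 0"

```text
clock: 10.58
tcp_pos: [0.5189, -0.1343, 0.1218]
tool_rot: [-2.438, -1.978, 0.002]
wrist_force: [0.7, 0.7, -0.1]
grip_width: 0.0513
grasp_force: 0.0
```

Request:
play_rows --deltas "-0.2 -0.034 0.014 0 0; -0.2 -0.034 0.013 0 0; -0.2 -0.034 0.013 0 0; -0.2 -0.034 0.013 0 0; -0.2 0 0 0 0"

```text
clock: 11.0
tcp_pos: [0.543, -0.2831, 0.1213]
tool_rot: [2.444, 1.973, -0.002]
wrist_force: [-1.3, 0.9, 0.6]
grip_width: 0.0512
grasp_force: 0.0
```

Request:
play_rows --deltas "-0.2 0 0 0 0; -0.2 0 0 0 0"

```text
clock: 11.17
tcp_pos: [0.5424, -0.276, 0.1216]
tool_rot: [-2.438, -1.976, 0.001]
wrist_force: [-0.3, 0.7, 0.6]
grip_width: 0.0512
grasp_force: 0.0
```

```bash
python3 - <<'E'
from h import *
d=shot('wrist')
X=cloud(d).reshape(-1,3);b=X[(np.hypot(X[:,0]-.5445,X[:,1]+.2775)<.035)]
p=b[(b[:,2]>.005)&(b[:,2]<.013)];r=cv2.minAreaRect(p[:,:2].astype(np.float32)*1000);print(len(p),r)
for lo,hi in((.052,.07),(.02,.046)):
    p=b[(b[:,2]>lo)&(b[:,2]<hi)];r=cv2.minEnclosingCircle(p[:,:2].astype(np.float32)*1000);print(lo,len(p),np.round(r[0],1),round(r[1],1))
E
python3 plan.py .5455,-.2778,.018,-12,-0.2,.03 
```

```text
1864 ((546.8323974609375, -278.60845947265625), (36.27956008911133, 36.04065704345703), 29.43927574157715)
0.052 562 [ 546.8 -278.3] 7.7
0.02 490 [ 547.  -278.4] 11.0
t 11.22 pos [ 0.5426 -0.2755  0.1221] yaw -11.9 tilt 0.0031 w 0.051 F 0.0 [0.8 0.7 1.8]
-0.2 -0.0004 0.0008 0.0260 0.000; -0.2 -0.0004 0.0008 0.0260 0.000; -0.2 -0.0004 0.0008 0.0260 0.000; -0.2 -0.0004 0.0008 0.0260 0.000
--
```

Request:
play_rows --deltas "-0.2 -0.002 0.0045 0.028 0; -0.2 0 0 0.028 0; -0.2 0 0 0.028 0; -0.2 0 0 0.020 0; -0.2 0 0 0 0"

```text
clock: 11.63
tcp_pos: [0.5447, -0.2763, 0.0148]
tool_rot: [-2.431, -1.976, 0.004]
wrist_force: [-1.1, 0.9, 0.3]
grip_width: 0.0511
grasp_force: 0.0
```

Request:
play_rows --deltas "1 0 0 0 0; 1 0 0 0 0; 1 0 0 0 0; 1 0 0 0 0; 1 0 0 0 0"

```text
clock: 12.05
tcp_pos: [0.5484, -0.28, 0.0213]
tool_rot: [2.438, 1.977, 0.002]
wrist_force: [0.1, 2.1, 6.8]
grip_width: 0.0204
grasp_force: 59.2
```

```bash
python3 plan.py .547,-.278,.12,-12,1,.028 .4672,-.0432,.12,34.5,1,.033
```

```text
t 12.05 pos [ 0.5484 -0.28    0.0213] yaw -11.9 tilt 0.0032 w 0.0204 F 59.2 [0.1 2.1 6.8]
1 0.0004 -0.0004 -0.0247 0.000; 1 0.0004 -0.0004 -0.0247 0.000; 1 0.0004 -0.0004 -0.0247 0.000; 1 0.0004 -0.0004 -0.0247 0.000
--
1 0.0267 -0.0158 -0.0000 -0.101; 1 0.0281 -0.0130 -0.0000 -0.101; 1 0.0293 -0.0101 -0.0000 -0.101; 1 0.0302 -0.0071 -0.0000 -0.101; 1 0.0307 -0.0040 -0.0000 -0.101
1 0.0310 -0.0009 -0.0000 -0.101; 1 0.0309 0.0022 -0.0000 -0.101; 1 0.0305 0.0053 -0.0000 -0.101
--
```

Request:
play_rows --deltas "1 0 0 -0.018 0; 1 0 0 -0.027 0; 1 0 0 -0.027 0; 1 0 0 -0.027 0; 1 0.026 -0.016 0 -0.102"

```text
clock: 12.47
tcp_pos: [0.5413, -0.2569, 0.1249]
tool_rot: [2.328, 2.086, 0.005]
wrist_force: [0.8, 0.0, -0.2]
grip_width: 0.0201
grasp_force: 59.1
```

Request:
play_rows --deltas "1 0.028 -0.013 0 -0.102; 1 0.029 -0.010 0 -0.102; 1 0.030 -0.007 0 -0.102; 1 0.031 -0.004 0 -0.102; 1 0.031 -0.001 0 -0.102"

```text
clock: 12.88
tcp_pos: [0.4864, -0.1036, 0.1188]
tool_rot: [1.724, 2.625, 0.001]
wrist_force: [0.9, -0.1, -1.9]
grip_width: 0.0203
grasp_force: 59.0
```

Request:
play_rows --deltas "1 0.031 0.002 0 -0.102; 1 0.031 0.005 0 -0.102; 1 0 0 0 0; 1 0 0 0 0; 1 0 0 0 0"

```text
clock: 13.3
tcp_pos: [0.4667, -0.0463, 0.1189]
tool_rot: [1.455, 2.782, 0.0]
wrist_force: [-0.8, 0.3, -1.2]
grip_width: 0.0202
grasp_force: 59.0
```

```bash
python3 - <<'E'
from h import *
d=shot('wrist','w6.png')
X=cloud(d).reshape(-1,3);b=X[(np.hypot(X[:,0]-.467,X[:,1]+.0435)<.047)]
p=b[(b[:,2]>.018)&(b[:,2]<.0235)];print(len(p),cv2.minAreaRect(p[:,:2].astype(np.float32)*1000))
p=X[(np.hypot(X[:,0]-.467,X[:,1]+.0435)<.035)&(X[:,2]>.085)&(X[:,2]<.12)];print(len(p),cv2.minAreaRect(p[:,:2].astype(np.float32)*1000))
E
python3 plan.py .4672,-.0432,.034,35,1,.028
```

```text
1724 ((467.84228515625, -42.89414596557617), (62.509002685546875, 62.46540069580078), 76.0492172241211)
3961 ((461.1501159667969, -35.83453369140625), (49.689857482910156, 25.56296157836914), 33.4149169921875)
t 13.35 pos [ 0.4668 -0.0467  0.1187] yaw 34.8 tilt 0.0016 w 0.0198 F 59.0 [ 0.  -0.4 -1.3]
1 0.0007 0.0006 0.0212 -0.001; 1 0.0007 0.0006 0.0212 -0.001; 1 0.0007 0.0006 0.0212 -0.001; 1 0.0007 0.0006 0.0212 -0.001
--
```

View pics/w6.png

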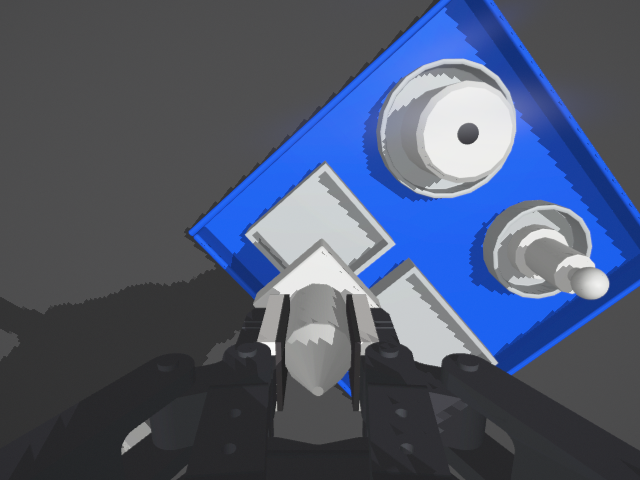

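The cone post is held with its foot aligned to the square well (320,220). Riser (468,133) and ball post (590,283) stand in their wells.

Request:
play_rows --deltas "1 0.0025 0.003 0.025 0; 1 0 0 0.025 0; 1 0 0 0.022 0; 1 0 0 0.011 0; 1 0 0 0 0"

```text
clock: 13.77
tcp_pos: [0.4659, -0.043, 0.033]
tool_rot: [-1.456, -2.779, 0.002]
wrist_force: [0.1, 0.1, -1.5]
grip_width: 0.0202
grasp_force: 59.0
```

Request:
play_rows --deltas "1 0 0 0 0; 1 0 0 0.004 0; 1 0 0 0.002 0; 1 0 0 0.001 0; 1 0 0 0 0"

```text
clock: 14.18
tcp_pos: [0.4673, -0.0423, 0.0286]
tool_rot: [1.455, 2.784, 0.0]
wrist_force: [0.0, -0.3, -1.9]
grip_width: 0.0203
grasp_force: 59.0
```

Request:
play_rows --deltas "1 0 0 0.001 0; 1 0 0 0 0"

```text
clock: 14.35
tcp_pos: [0.4674, -0.0423, 0.0283]
tool_rot: [1.454, 2.784, 0.0]
wrist_force: [-2.1, -0.3, 6.4]
grip_width: 0.0201
grasp_force: 60.2
```

Request:
play_rows --deltas "0.4 0 0 0 0; 0 0 0 0 0; 0 0 0 0 0; 0 0 0 -0.01 0; 0 0 0 -0.03 0"

```text
clock: 14.77
tcp_pos: [0.4646, -0.0416, 0.0648]
tool_rot: [-1.451, -2.778, 0.002]
wrist_force: [-0.8, 0.3, -0.9]
grip_width: 0.0423
grasp_force: 0.0
```

Request:
play_rows --deltas "0 0 0 -0.04 0; 0 0 0 -0.02 0; 0 0 0 0 0"

```text
clock: 15.02
tcp_pos: [0.4698, -0.0428, 0.1317]
tool_rot: [1.45, 2.777, 0.003]
wrist_force: [1.2, -0.6, 1.2]
grip_width: 0.0427
grasp_force: 0.0
```

```bash
python3 - <<'E'
from h import *
d=shot('wrist')
X=cloud(d).reshape(-1,3);b=X[(np.hypot(X[:,0]-.4675,X[:,1]+.0428)<.024)]
p=b[(b[:,2]>.03)&(b[:,2]<.08)];r=cv2.minEnclosingCircle(p[:,:2].astype(np.float32)*1000);print(len(p),np.round(r[0],1),round(r[1],1),p[:,2].max().round(4))
E
python3 plan.py .4335,-.245,.13,69,-0.4,.038 
```

```text
1534 [468.8 -41.8] 11.0 0.0713
t 15.07 pos [ 0.4685 -0.0425  0.1294] yaw 34.8 tilt 0.0055 w 0.0426 F 0.0 [-0.3 -0.9 -1.4]
-0.4 -0.0244 -0.0241 -0.0001 -0.099; -0.4 -0.0219 -0.0264 -0.0001 -0.099; -0.4 -0.0191 -0.0284 -0.0001 -0.099; -0.4 -0.0162 -0.0302 -0.0001 -0.099; -0.4 -0.0131 -0.0316 -0.0001 -0.099
-0.4 -0.0099 -0.0328 -0.0001 -0.099
--
```

Request:
play_rows --deltas "-0.4 -0.024 -0.024 0 -0.1; -0.4 -0.022 -0.026 0 -0.1; -0.4 -0.019 -0.028 0 -0.1; -0.4 -0.016 -0.030 0 -0.1; -0.4 -0.013 -0.032 0 -0.1"

```text
clock: 15.48
tcp_pos: [0.437, -0.211, 0.1259]
tool_rot: [-0.712, -3.058, -0.002]
wrist_force: [1.1, -0.1, -0.2]
grip_width: 0.0597
grasp_force: 0.0
```

Request:
play_rows --deltas "-0.4 -0.010 -0.033 0 -0.1; -0.4 0 0 0 0; -0.4 0 0 0 0; -0.4 0 0 0 0"

```text
clock: 15.82
tcp_pos: [0.4316, -0.2432, 0.126]
tool_rot: [-0.569, -3.087, -0.003]
wrist_force: [0.7, 0.0, 0.1]
grip_width: 0.0594
grasp_force: 0.0
```

```bash
python3 - <<'E'
from h import *
d=shot('wrist','w7.png')
X=cloud(d).reshape(-1,3);b=X[(np.hypot(X[:,0]-.4335,X[:,1]+.245)<.045)]
p=b[(b[:,2]>.040)&(b[:,2]<.047)];print(len(p),cv2.minAreaRect(p[:,:2].astype(np.float32)*1000))
E
python3 plan.py .434,-.245,.014,69,-0.4,.03 
```

```text
3188 ((433.7854919433594, -244.4821319580078), (36.079132080078125, 60.562923431396484), 68.98588562011719)
t 15.87 pos [ 0.4319 -0.2428  0.1263] yaw 69.2 tilt 0.0024 w 0.0598 F 0.0 [-0.7 -0.5 -0.3]
-0.4 -0.0007 -0.0003 0.0281 0.000; -0.4 -0.0007 -0.0003 0.0281 0.000; -0.4 -0.0007 -0.0003 0.0281 0.000; -0.4 -0.0007 -0.0003 0.0281 0.000
--
```

View pics/w7.png

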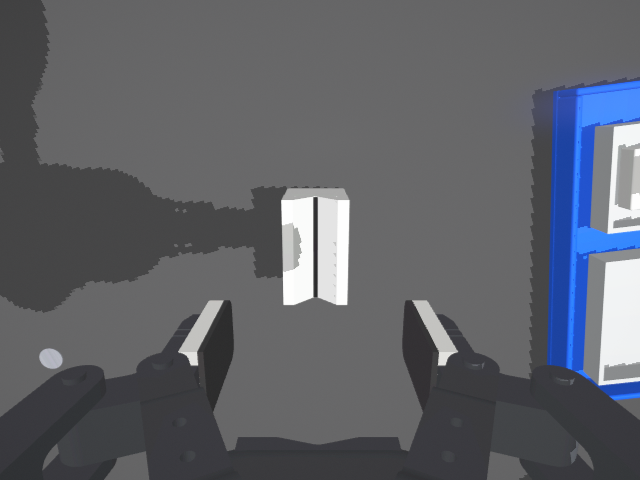

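The V-block (316,248) is aligned between the fingers.

Request:
play_rows --deltas "-0.4 -0.0024 -0.001 0.030 0; -0.4 0 0 0.030 0; -0.4 0 0 0.030 0; -0.4 0 0 0.022 0; -0.4 0 0 0 0"

```text
clock: 16.28
tcp_pos: [0.432, -0.2425, 0.0114]
tool_rot: [-0.563, -3.083, -0.007]
wrist_force: [-1.2, 0.5, -0.2]
grip_width: 0.0596
grasp_force: 0.0
```

Request:
play_rows --deltas "1 0 0 0 0; 1 0 0 0 0; 1 0 0 0 0; 1 0 0 0 0; 1 0 0 0 0"

```text
clock: 16.7
tcp_pos: [0.4351, -0.246, 0.0166]
tool_rot: [0.567, 3.088, -0.001]
wrist_force: [0.9, 3.2, 5.6]
grip_width: 0.0346
grasp_force: 61.7
```

```bash
python3 plan.py .434,-.245,.12,69,1,.028 .557,-.066,.12,76.2,1,.033
```

```text
t 16.7 pos [ 0.4351 -0.246   0.0166] yaw 69.2 tilt 0.0025 w 0.0346 F 61.7 [0.9 3.2 5.6]
1 0.0003 0.0001 -0.0258 0.000; 1 0.0003 0.0001 -0.0258 0.000; 1 0.0003 0.0001 -0.0258 0.000; 1 0.0003 0.0001 -0.0258 0.000
--
1 -0.0073 0.0301 -0.0000 -0.017; 1 -0.0079 0.0300 -0.0000 -0.017; 1 -0.0084 0.0299 -0.0000 -0.017; 1 -0.0089 0.0297 -0.0000 -0.017; 1 -0.0094 0.0296 -0.0000 -0.017
1 -0.0099 0.0294 -0.0000 -0.017; 1 -0.0105 0.0292 -0.0000 -0.017
--
```

Request:
play_rows --deltas "1 0 0 -0.018 0; 1 0 0 -0.028 0; 1 0 0 -0.028 0; 1 0 0 -0.028 0; 1 -0.007 0.030 0 -0.018"

```text
clock: 17.12
tcp_pos: [0.4523, -0.2251, 0.1225]
tool_rot: [0.543, 3.086, -0.01]
wrist_force: [2.2, -1.0, -5.1]
grip_width: 0.0349
grasp_force: 62.1
```

Request:
play_rows --deltas "1 -0.008 0.030 0 -0.018; 1 -0.008 0.030 0 -0.018; 1 -0.009 0.030 0 -0.018; 1 -0.009 0.030 0 -0.018; 1 -0.010 0.029 0 -0.018"

```text
clock: 17.53
tcp_pos: [0.5386, -0.0901, 0.1171]
tool_rot: [-0.398, -3.115, -0.0]
wrist_force: [0.3, -1.6, -5.8]
grip_width: 0.035
grasp_force: 62.2
```

Request:
play_rows --deltas "1 -0.011 0.029 0 -0.018; 1 0 0 0 0; 1 0 0 0 0; 1 0 0 0 0"

```text
clock: 17.87
tcp_pos: [0.5558, -0.0663, 0.1168]
tool_rot: [-0.37, -3.118, 0.0]
wrist_force: [-0.6, -0.6, -5.9]
grip_width: 0.0351
grasp_force: 62.4
```

```bash
python3 - <<'E'
from h import *
d=shot('wrist','w8.png')
X=cloud(d).reshape(-1,3);b=X[(np.hypot(X[:,0]-.5565,X[:,1]+.0655)<.056)]
p=b[(b[:,2]>.018)&(b[:,2]<.0232)];print(len(p),cv2.minAreaRect(p[:,:2].astype(np.float32)*1000))
E
python3 plan.py .557,-.065,.034,76.2,1,.028
```

```text
1784 ((535.891357421875, -73.53812408447266), (57.38839340209961, 99.77852630615234), 6.3126726150512695)
t 17.92 pos [ 0.5557 -0.0669  0.1169] yaw 76.4 tilt 0.0014 w 0.0349 F 62.4 [-0.5  0.4 -5.6]
1 -0.0003 0.0007 0.0276 0.000; 1 -0.0003 0.0007 0.0276 0.000; 1 -0.0003 0.0007 0.0276 0.000
--
```

View pics/w8.png

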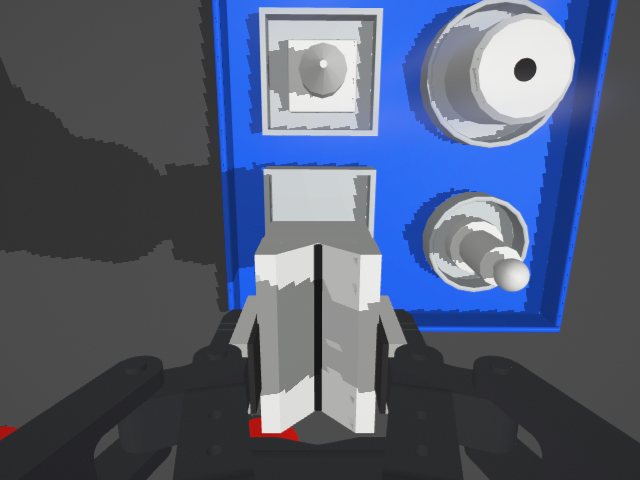

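The V-block is aligned over the oblong well (320,210). From the other three rims, that well's centre is (0.557, −0.065).

Request:
play_rows --deltas "1 -0.001 0.002 0.025 0; 1 0 0 0.025 0; 1 0 0 0.023 0; 1 0 0 0.012 0; 1 0 0 0 0"

```text
clock: 18.33
tcp_pos: [0.5553, -0.0654, 0.0294]
tool_rot: [-0.373, -3.113, -0.001]
wrist_force: [-0.4, 0.4, -4.9]
grip_width: 0.0347
grasp_force: 62.3
```

Request:
play_rows --deltas "1 0 0 0 0; 1 0 0 0.004 0; 1 0 0 0.002 0; 1 0 0 0.001 0; 1 0 0 0 0"

```text
clock: 18.75
tcp_pos: [0.5582, -0.0648, 0.0257]
tool_rot: [0.371, 3.119, -0.0]
wrist_force: [-0.4, 0.3, -6.0]
grip_width: 0.0351
grasp_force: 62.5
```

Request:
play_rows --deltas "1 0 0 0 0"

```text
clock: 18.83
tcp_pos: [0.5582, -0.0647, 0.0257]
tool_rot: [0.371, 3.119, 0.0]
wrist_force: [-0.8, 0.8, -4.5]
grip_width: 0.0353
grasp_force: 62.5
```

Request:
play_rows --deltas "1 0 0 0.001 0; 1 0 0 0 0; 1 0 0 0.0005 0; 1 0 0 0 0"

```text
clock: 19.17
tcp_pos: [0.558, -0.0646, 0.0237]
tool_rot: [-0.371, -3.12, -0.0]
wrist_force: [-0.1, 0.1, -6.2]
grip_width: 0.0348
grasp_force: 62.5
```

Request:
play_rows --deltas "1 0 0 0.001 0; 1 0 0 0 0; 1 0 0 0 0"

```text
clock: 19.42
tcp_pos: [0.558, -0.0646, 0.0237]
tool_rot: [0.371, 3.119, 0.0]
wrist_force: [-4.8, 0.8, 5.6]
grip_width: 0.0349
grasp_force: 63.8
```

Contact. Release.

Request:
play_rows --deltas "0 0 0 0 0; -0.2 0 0 0 0; -0.2 0 0 0 0; -0.2 0 0 -0.01 0; -0.2 0 0 -0.03 0"

```text
clock: 19.83
tcp_pos: [0.5556, -0.0641, 0.0601]
tool_rot: [-0.37, -3.112, -0.002]
wrist_force: [-0.7, -0.1, 0.9]
grip_width: 0.0513
grasp_force: 0.0
```

Request:
play_rows --deltas "-0.2 0 0 -0.04 0; -0.2 0 0 -0.04 0; -0.2 0 0 -0.04 0; -0.2 0.03 0 -0.02 0; -0.2 0.03 0 0 0"

```text
clock: 20.25
tcp_pos: [0.5024, -0.0514, 0.2085]
tool_rot: [0.37, 3.108, -0.002]
wrist_force: [0.3, -0.4, -0.1]
grip_width: 0.0516
grasp_force: 0.0
```

Request:
play_rows --deltas "-0.2 0.03 0 0 0; -0.2 0.03 0 0 0; -0.2 0 0 0 0; -0.2 0 0 0 0; -0.2 0 0 0 0"

```text
clock: 20.67
tcp_pos: [0.4425, -0.0368, 0.2037]
tool_rot: [0.371, 3.117, -0.0]
wrist_force: [0.5, 0.0, -0.4]
grip_width: 0.0508
grasp_force: 0.0
```

```bash
python3 - <<'E'
from h import *
d=shot('wrist','w9.png');shot('side','s9.png')
X=cloud(d).reshape(-1,3);X=np.vstack([X])
b=X[(np.hypot(X[:,0]-.557,X[:,1]+.065)<.045)&(X[:,2]>.046)&(X[:,2]<.056)]
if len(b)>9: print(len(b),cv2.minAreaRect(b[:,:2].astype(np.float32)*1000),np.percentile(b[:,2],[5,95]))
S=cloud(shot('side')).reshape(-1,3)
for n,x,y,t in(('bush',.541,.278,.05),('plain',.657,.2305,.04)):
    q=S[(np.hypot(S[:,0]-x,S[:,1]-y)<.055)&(S[:,2]>t)];print(n,cv2.minAreaRect(q[:,:2].astype(np.float32)*1000),q[:,2].max())
E
python3 plan.py
```

```text
1653 ((556.8634643554688, -63.2637825012207), (36.08828353881836, 61.03314208984375), 76.34465026855469) [0.04641404 0.05009451]
bush ((542.1476440429688, 278.6214599609375), (20.814577102661133, 21.458101272583008), 83.66622161865234) 0.0614514943977818
plain ((657.3201904296875, 230.74929809570312), (36.73225021362305, 61.5534553527832), 70.33941650390625) 0.04690783570142468
t 20.82 pos [ 0.4425 -0.0369  0.2029] yaw 76.4 tilt 0.0007 w 0.0508 F 0.0 [-0.1  0.9  0.2]
```

View pics/s9.png

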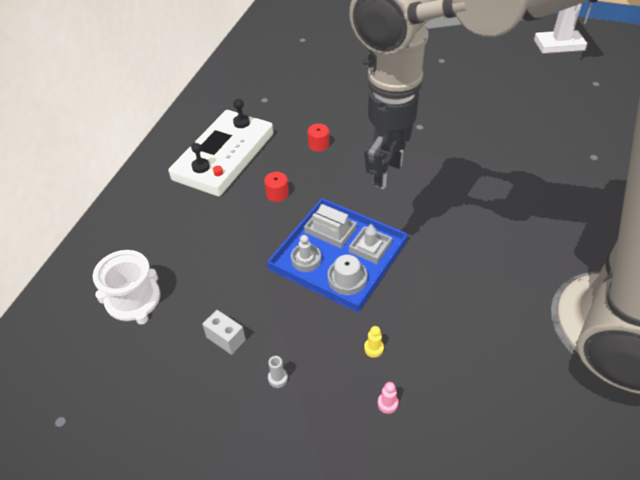

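The side view shows all four elements upright in their wells (330,222), (371,238), (305,255) and (347,272). The bush and plain block have not moved.

```bash
python3 -c "
from rig import ctrl
print(ctrl.hand_in())"
```

```text
the job is handed in; nothing more can be done
None
```

The V-block, cone post, ball post and riser all stand upright in their own wells, the bush and plain block have not moved, and the job was handed in after about 21 s; no verdict came back.

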